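# Turn the oatcake out onto the board

## Task

Take the spatula by its handle and turn the oatcake over with it: lever up the edge that hangs free over the griddle's left side and tip the oatcake over to the right, so that it ends lying flat on the thick wooden board with its scored face down. Then lay the spatula back down on the bare worktop the way it lay, handle flat and blade rising. Do not touch the oatcake with the gripper or the arm, and leave the small tin, the salt jar and the pepper mill standing where they are.

Things in the scene. Friction and masses are not known exactly. Their poses are not given: they have to be found in the camera images.
- hob: Fixed dark hob slab, 6 mm high, x -135..135, y -245..70 mm, carrying a black iron griddle: x -85..85, y -47.5..47.5 mm, top 34 mm above the worktop. Origin: on the worktop (z=0) under the griddle's centre. The board stands along the griddle's -y side; its +y side (the robot's left) is open, a sheer 28 mm drop to the slab. Turned by up to 0.25 rad.
- griddle_edge (a point): Middle of the griddle's top edge along the board (hob frame 0, -47.5, 34 mm): the line along x through it, in the corner between griddle and board, is where the oatcake's right-hand edge is stopped and pivots. Axes as the hob's.
- block: Fixed thick wooden board, 170 (x) by 180 (y) by 42 mm, standing on the hob slab, axes as the hob's. Origin: centre of its underside, 6 mm above the worktop. Its top is 48 mm above the worktop, a 14 mm step up from the griddle; the gap to the griddle is 1 mm.
- block_top (a point): Centre of the board's top face.
- oatcake: Loose rigid round pale oatcake, 130 mm across, 14 mm thick, 90 to 160 g; one face scored with a dark cross and a ring of dots, the other plain. Origin: centre of the plain face; z points out through the scored face (up at the start). It lies on the griddle within 12 mm of the board; its left part hangs 36 to 46 mm free over the griddle's +y side, 28 mm above the slab.
- oatcake_mid (a point): Centre of the oatcake, halfway through its thickness.
- spatula: Loose cranked spatula, 110 g. Black handle 140 mm long (x -70..70), 22 wide (y), 20 thick (z 0..20), flat on the worktop; origin: centre of its underside. From x 68, z 6 mm a steel neck and slotted blade rise at 30 degrees: blade 75 wide, 80 long, 2.5 thick, tip 105 mm along the slope. x points from handle to blade. With the handle's rear pitched up 30 degrees the blade is level.
- spatula_tip (a point): Middle of the blade's front edge (spatula frame 159, 0, 58.5 mm).
- tin: Bystander: small closed aluminium tin, 44 mm across, 55 mm high, standing on the hob slab beyond the far (+x) end of the griddle. Origin: centre of its underside.
- salt: Bystander: glass jar with steel cap, 52 mm across, 90 mm high, on the right of the worktop. Origin: centre of its underside.
- mill: Bystander: dark wooden pepper mill, 56 mm across, 150 mm high, on the right of the worktop. Origin: centre of its underside.

How it is judged:
By the outcome, as a careful person would: the job done as asked, in the order asked, and still so for the second after the job is handed in, with the robot touching nothing.
It also fails if it takes over 58 s, if anything falls off the work surface, if the arm or the gripper's body presses on something with over 40 N, if the wrist force passes 120 N, or if a joint passes its speed limit or range.

## Robot

A 6-joint arm with a two-finger parallel gripper is mounted at the origin on the work surface. World frame = base frame: x ahead of the robot, y to its left, z up, the work surface at z = 0. Lengths are in m, angles in degrees, forces in N, time in s.
With the tool pointing down it reaches from about 0.3 to 0.95 m from the base axis. Payload 3.1 kg.
Tool frame: the origin (TCP) lies at the very end of the fingers, on their centre line; the grasp point (between the pads) lies 19 mm behind it (env.grasp_offset is the distance from the TCP to the grasp point, in m); z points along the fingers, y is the line along which they close (so a half turn about z gives the same grasp; the last joint's range is limited). The gripper opens to 85 mm and grips with 20 to 120 N. Pads are 22 mm wide; open, the fingers measure 114 mm over their backs; the gripper's body (76 mm by 85 mm) begins 54 mm behind the grasp point. The pads swing forward as they close: fully open they stand 13 mm farther back than shut.
Start: joints at [68.027, 17.653, 93.61, -0, 68.738, -3.994], TCP at [0.193, 0.594, 0.231] pointing down, gripper open.
Joint ranges: [-175.34, 175.34], [-45.06, 112.39], [2.9, 150.54], [-68.45, 248.45], [3.09, 151.38], [-168.51, 168.51]. Speed limits (degrees/s): [159.86, 159.86, 180, 180, 180, 180].

## Interface

Orientations are given as [roll, pitch, yaw] about the fixed x, y, z axes, in that order (R = Rz(yaw) Ry(pitch) Rx(roll)).
In Python, from plant import env gives the robot as it stands.
- The arm moves only by the shell command python3 drive.py, which reads ROWS from standard input. ROWS is one flat JSON list of numbers that holds 1 to 8 rows one after another, with no inner brackets; each row has 7 numbers: dx, dy, dz in fractions of the full range, 1 being 0.6 m, then a rotation vector rx, ry, rz in a scale on which 1.0 is 360 degrees, then the opening from 0.0 (shut) to 1.0 (fully open); each row is the pose to reach, as a shift and turn from the pose commanded when the command began, along the tool's axes at that moment; what a row does not reach only later rows make up. A row lasts 1/8 s, in which the tool goes at most 0.0625 m and 10.7 degrees, less where a joint would pass 70% of its speed; a pose out of reach is approached as far as the arm can. The fingers move at their own pace and stop on an object; the grip force is fixed at half the most. Time passes only in rows, so rows that do not move let the fingers close. It prints the time, the measured TCP pose, the force, the opening and the grip force at its end. A shift or turn number past 1, either way, is cut back to 1. Input that does not fit is refused with a message, and nothing moves.
- env.observe(): the state, without advancing time (a new reading comes with each control period).
- env.snapshot(name): name is "scene" or "top" or "wrist"; returns the picture (420x560x3 uint8, blue, green, red); there is no depth.
- env.camera_model(name): a dict with "camera_matrix" (3x3 intrinsics, pixels), "pose" (4x4, takes a point from camera to world coordinates). Camera axes: x right, y down, z forward; pixel columns grow to the right and rows downward; lengths in m; the calibration is good to about 2 mm. A picture is of the moment at which its call begins: read the wrist's pose just before it. camera_model takes no time and is no camera call; for the wrist camera it gives the pose at the moment of the call.
- env.sign_off(): hands the job in; it is judged then, once.
The state is a dict: "time": time; "joint_positions": joint angles; "qd": joint speeds; "joint_efforts": joint torques, N m; "tcp_pos": TCP position; "eef_rot": TCP orientation; "wrist_force": force on the tool from outside, world axes, zero at the start; "wrist_torque": the same for the moment, N m; "opening": opening from 0.0 (shut) to 1.0 (fully open); "grasp_force": force on a finger pad.
Only numpy, scipy, OpenCV 4.12 (cv2) and the standard library are available. Lean on these libraries where they do the work, as an engineer would, in place of code of your own. Each camera call takes 0.05 s, during which the arm holds its last target. There are 200 camera calls.

## Working session

There is one attempt and no reset: what is moved stays moved. The work goes in short steps, Python scripts to look and compute and a shell command to move; the robot and the scene stay as the last step left them, time stands still between calls to the robot, and variables do not carry over. Pictures are saved under pics/ and viewed, at most 10 in all, crops included, and the job is handed in when it is done.

```bash
ls; mkdir -p pics
python3 - <<'E'
from plant import env
import cv2,numpy as np
a=env.snapshot("scene");b=env.snapshot("top")
cv2.imwrite("pics/s0.png",a);cv2.imwrite("pics/t0.png",b)
for n in("scene","top"):
  m=env.camera_model(n);print(n,np.round(m["camera_matrix"],1).tolist(),np.round(m["pose"],3).tolist())
o=env.observe();print(o["time"],o["tcp_pos"],o["eef_rot"])
E
```

```text
drive.py
pics
plant.py
scene [[496.2, 0.0, 277.0], [0.0, 496.2, 218.7], [0.0, 0.0, 1.0]] [[0.333, 0.585, -0.739, 1.414], [0.943, -0.202, 0.266, -0.351], [0.006, -0.786, -0.619, 0.805], [0.0, 0.0, 0.0, 1.0]]
top [[528.0, 0.0, 285.9], [0.0, 528.0, 205.9], [0.0, 0.0, 1.0]] [[0.005, -0.998, 0.064, 0.419], [-1.0, -0.006, -0.011, -0.009], [0.011, -0.063, -0.998, 1.461], [0.0, 0.0, 0.0, 1.0]]
0.1 [0.19266002 0.59380175 0.23017105] [-1.79883086e+02 -8.79881768e-03  1.62021494e+02]
```

View pics/s0.png

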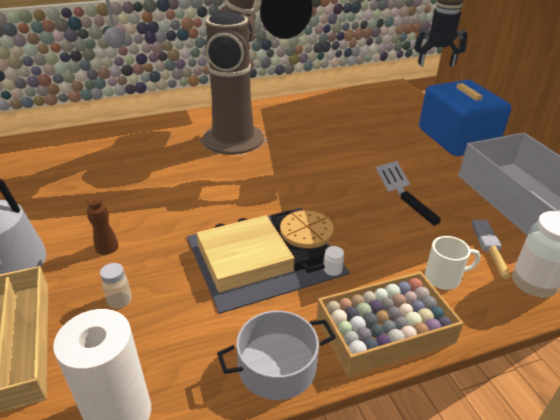

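View pics/t0.png

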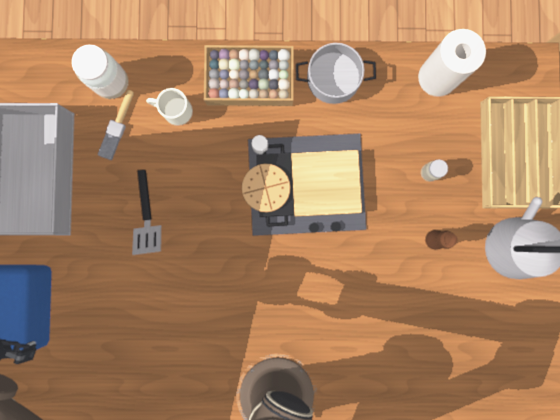

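```bash
cat > h.py <<'E'
from plant import env
import cv2,numpy as np
from scipy.spatial.transform import Rotation as Ro
def ray(n,uv,M=None):
    m=M or env.camera_model(n);K=np.array(m["camera_matrix"]);T=np.array(m["pose"])
    d=T[:3,:3]@np.linalg.inv(K)@np.array([uv[0],uv[1],1.]);return T[:3,3],d/np.linalg.norm(d)
def plane(n,uv,z,M=None):
    o,d=ray(n,uv,M);return o+d*(z-o[2])/d[2]
def tri(r1,r2):
    (a,d),(b,e)=r1,r2;A=np.c_[d,-e];s=np.linalg.lstsq(A,b-a,rcond=None)[0]
    p,q=a+s[0]*d,b+s[1]*e;return (p+q)/2,np.linalg.norm(p-q)
def proj(n,p,M=None):
    m=M or env.camera_model(n);T=np.linalg.inv(np.array(m["pose"]));c=T[:3,:3]@p+T[:3,3]
    u=np.array(m["camera_matrix"])@c;return u[:2]/u[2]
def delta(p,R):  # world target -> tool-axes shift + rotvec deg from the measured pose
    o=env.observe();R0=Ro.from_euler("xyz",o["eef_rot"],degrees=True)
    return np.round(R0.inv().apply(np.array(p)-o["tcp_pos"]),4),np.round((R0.inv()*R).as_rotvec(degrees=True),1)
def blob(mask,roi):
    x0,y0,x1,y1=roi;k=np.zeros_like(mask);k[y0:y1,x0:x1]=mask[y0:y1,x0:x1]
    c=max(cv2.findContours(k,cv2.RETR_EXTERNAL,cv2.CHAIN_APPROX_NONE)[0],key=cv2.contourArea);return c
E
python3 - <<'E'
from h import *
s=cv2.imread("pics/s0.png");t=cv2.imread("pics/t0.png")
def c(i,x,y,w,h): return cv2.resize(i[y:y+h,x:x+w],(400,300),interpolation=cv2.INTER_CUBIC)
m=np.vstack([np.hstack([c(t,235,125,140,105),c(s,180,190,180,135)]),np.hstack([c(t,90,160,132,99),c(s,350,140,120,90)])])
cv2.imwrite("pics/m0.png",m)
for n,i,pts in(("t",t,[(267,180),(300,200),(255,150),(243,190),(145,190),(148,235),(275,220)]),("s",s,[(310,222),(240,250),(420,205),(390,175),(330,270)])):
  h=cv2.cvtColor(i,cv2.COLOR_BGR2HSV)
  for p in pts: print(n,p,h[p[1],p[0]])
E
```

```text
t (267, 180) [ 21  89 243]
t (300, 200) [ 23  85 242]
t (255, 150) [  8   6 163]
t (243, 190) [ 16 102 192]
t (145, 190) [120  10  49]
t (148, 235) [150   4 118]
t (275, 220) [125  17  90]
s (310, 222) [ 16 144 166]
s (240, 250) [ 23 112 251]
s (420, 205) [90 10 26]
s (390, 175) [165   8 121]
s (330, 270) [ 15  14 148]
```

View pics/m0.png

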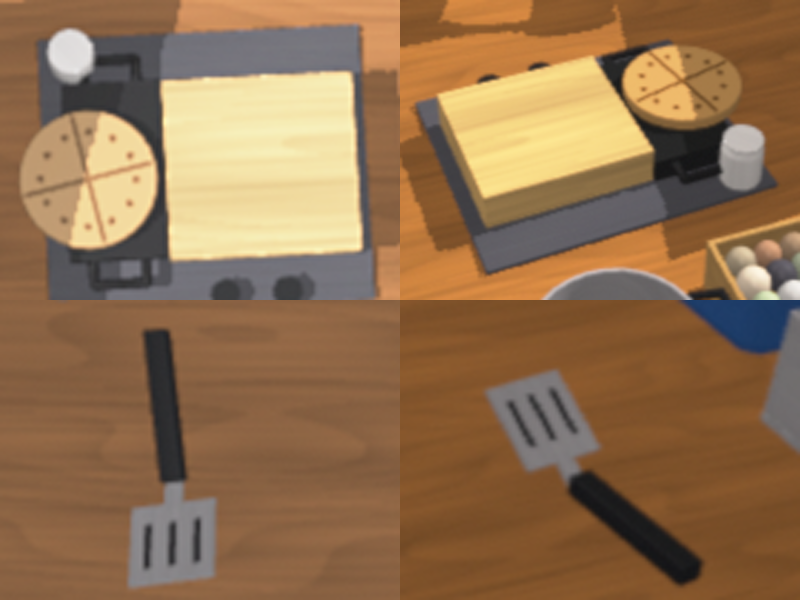

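```bash
cat > meas.py <<'E'
from h import *
s=cv2.imread("pics/s0.png");t=cv2.imread("pics/t0.png")
ht=cv2.cvtColor(t,cv2.COLOR_BGR2HSV);hs=cv2.cvtColor(s,cv2.COLOR_BGR2HSV)
# board in both views
bt=blob(cv2.inRange(ht,(19,50,215),(32,160,255)),(290,145,370,222))
q=cv2.boxPoints(cv2.minAreaRect(bt));W=np.array([plane("top",p,.048) for p in q]);print("board",np.round(W,4).tolist(),"size",np.linalg.norm(W[0]-W[1]),np.linalg.norm(W[1]-W[2]))
ctr=W.mean(0);e=[W[1]-W[0],W[2]-W[1]];e=[v/np.linalg.norm(v) for v in e]
X=max(e,key=lambda v:abs(v[0]));X=X*np.sign(X[0]);yaw=np.arctan2(X[1],X[0]);print("block_top",ctr,"hobyaw",np.degrees(yaw))
# scene corners by hand from the crop (scale .45): far-left,near-left.. for height check
sc=np.array([(437,92),(597,56),(652,150),(486,195)],float);sc=np.c_[180+(sc[:,0]-400)*.45,190+sc[:,1]*.45]
for p in sc:
  w=plane("scene",p,.048);k=np.argmin(np.linalg.norm(W-w,axis=1));print("corner tri",*tri(ray("scene",p),ray("top",q[k])))
# handle
ct=blob(cv2.inRange(ht,(0,0,0),(180,255,75)),(130,160,160,225));r=cv2.minAreaRect(ct)
b=cv2.boxPoints(r);b=b[np.argsort(b[:,1])];A,B=b[:2].mean(0),b[2:].mean(0);print("handle top px",A,B,r)
cs=blob(cv2.inRange(hs,(0,0,0),(180,255,60)),(395,185,445,228));r2=cv2.minAreaRect(cs)
c=cv2.boxPoints(r2);c=c[np.argsort(c[:,1])];C,D=c[:2].mean(0),c[2:].mean(0)
print("handle pts z=.02",plane("top",A,.015),plane("top",B,.018));print("tri far",*tri(ray("top",A),ray("scene",D)),"near",*tri(ray("top",B),ray("scene",C)))
# oatcake
mo=cv2.inRange(ht,(10,60,140),(30,150,255))
d=cv2.inRange(ht,(0,0,0),(180,255,255))
co=np.array([[20,180],[88,111],[157,180],[88,248]],float)*.35+[235,125]
print("oat L,T,R,B at z=.048",[np.round(plane("top",p,.048),4).tolist() for p in co])
cx=np.array([88,179])*.35+[235,125];so=np.array([180+(682-400)*.45,190+80*.45])
print("oat ctr tri",*tri(ray("top",cx),ray("scene",so)),plane("top",cx,.048))
# blade tip midpoint (crop scale .33)
tp=np.array([(129,587),(214,577)],float)[:, :];tp[:,1]-=300;tp=tp*.33+[90,160]
ss=np.array([(487,391),(556,371)],float);ss[:,0]-=400;ss[:,1]-=300;ss=ss*.3+[350,140]
for p in tp:
  for k in ss: print("tip",*tri(ray("top",p),ray("scene",k)))
E
python3 meas.py
```

```text
board [[0.6532, -0.0376, 0.048], [0.6638, -0.2167, 0.048], [0.4934, -0.2249, 0.048], [0.4832, -0.0471, 0.048]] size 0.17947177417955368 0.1706132194704318
block_top [ 0.57339819 -0.1315615   0.048     ] hobyaw 2.7365622196219626
corner tri [ 0.49350875 -0.22415249  0.04856774] 0.0013091033946332634
corner tri [ 0.48459038 -0.04342319  0.04523213] 0.007834824965085432
corner tri [ 0.65331408 -0.03766002  0.04725505] 0.00014560779738886497
corner tri [ 0.66374669 -0.21440668  0.05115411] 0.0038377209126582395
handle top px [141.1041  169.63481] [146.95392 219.35835] ((144.0290069580078, 194.49658203125), (50.06647491455078, 8.587831497192383), 83.2901611328125)
handle pts z=.02 [0.60886658 0.37404398 0.015     ] [0.472143   0.35423141 0.018     ]
tri far [0.61106278 0.37821282 0.00618499] 0.004051457114389532 near [0.47203441 0.35485463 0.01326601] 0.0012303085492912074
oat L,T,R,B at z=.048 [[0.5568, 0.094, 0.048], [0.6226, 0.0307, 0.048], [0.5576, -0.0348, 0.048], [0.4932, 0.0296, 0.048]]
oat ctr tri [0.55882855 0.03170797 0.04749608] 0.003329395390594968 [0.55816363 0.03014405 0.048     ]
tip [0.36556681 0.35954841 0.03704284] 0.05521672010934367
tip [0.37806013 0.3829613  0.05491445] 0.00462749157273114
tip [0.38751758 0.30992781 0.05520532] 0.006490182800564493
tip [0.40176658 0.33065175 0.07713155] 0.06368365422820547
```

Run:
```python
from h import *
R=Ro.from_euler("xyz",[180,0,7.5],degrees=True)
print(delta([.5355,.3637,.13],R),delta([.5355,.3637,.231],R))
```

```text
(array([-0.3971, -0.1128,  0.1003]), array([ -0. ,   0.2, 154.5])) (array([-0.3971, -0.113 , -0.0007]), array([ -0. ,   0.2, 154.5]))
```

The rows are not in the units I measure in: shifts go in shares of 0.6 m and turns go in shares of 360 degrees. I convert before sending: -0.397 m is -0.6617, -0.3 m is -0.5, 90 degrees is 0.25.

```bash
echo '[-0.1667,-0.0467,0,0,0,0.0833,1,-0.3333,-0.0933,0,0,0,0.1667,1,-0.5,-0.1417,0,0,0,0.2222,1,-0.6617,-0.1883,0,0,0,0.25,1,-0.6617,-0.1883,0,0,0,0.25,1,-0.6617,-0.1883,0,0,0,0.25,1,-0.6617,-0.1883,0,0,0,0.25,1,-0.6617,-0.1883,0,0,0,0.25,1]' | python3 drive.py
python3 - <<'E'
from h import *
R=Ro.from_euler("xyz",[180,0,7.5],degrees=True)
print(delta([.5355,.3637,.13],R),env.observe()["joint_positions"])
E
```

```text
time: 1.1
tcp_pos: [0.5381, 0.3618, 0.2305]
eef_rot: [180.0, 0.1, 75.5]
wrist_force: [-0.5, -0.2, 0.5]
opening: 0.999
grasp_force: 0.0
(array([ 0.0013, -0.003 ,  0.1005]), array([ 0.,  0., 68.])) [ 3.00913424e+01  2.02627585e+01  9.02428972e+01 -4.98388821e-02
  6.95302551e+01  4.46413731e+01]
```

Converted, 0.1 m is 0.1667, 0.09 m is 0.15, 68 degrees is 0.1889.

```bash
echo '[0,-0.005,0.0333,0,0,0.0306,1,0,-0.005,0.0667,0,0,0.0611,1,0,-0.005,0.1,0,0,0.0917,1,0,-0.005,0.1167,0,0,0.1222,1,0,-0.005,0.1333,0,0,0.1528,1,0,-0.005,0.15,0,0,0.1833,1,0,-0.005,0.1667,0,0,0.1889,1,0.0017,-0.005,0.1667,0,0,0.1889,1]' | python3 drive.py
python3 - <<'E'
from h import *
m=env.camera_model("wrist");a=env.snapshot("wrist");cv2.imwrite("pics/w1.png",a)
R=Ro.from_euler("xyz",[180,0,7.5],degrees=True)
print(delta([.5355,.3637,.003],R),env.observe()["joint_positions"])
for p in([.6089,.374,.02],[.472,.3545,.02],[.383,.342,.0585]):print(proj("wrist",np.array(p),m))
E
```

```text
time: 2.1
tcp_pos: [0.5318, 0.3654, 0.1296]
eef_rot: [179.9, 0.2, 8.1]
wrist_force: [0.2, 0.1, 0.7]
opening: 0.998
grasp_force: 0.0
(array([0.0029, 0.0025, 0.1274]), array([0. , 0.1, 0.6])) [3.06362411e+01 2.59630553e+01 9.46981145e+01 4.12941842e-03
 5.94430648e+01 1.12491865e+02]
[283.0027245   94.05407446]
[282.61847284 282.86038186]
[282.63741653 418.76441225]
```

View pics/w1.png

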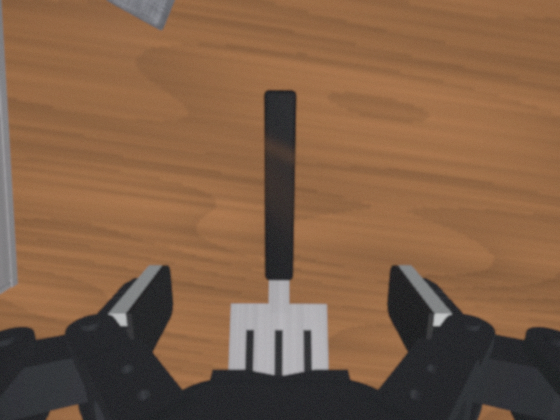

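Converted, 0.126 m is 0.21, 0.003 m is 0.005.

```bash
echo '[0.005,0,0.0833,0,0,0,1,0.005,0,0.15,0,0,0,1,0.005,0,0.1917,0,0,0,1,0.005,0,0.21,0,0,0,1,0.005,0,0.21,0,0,0,1,0.005,0,0.21,0,0,0,0.5,0.005,0,0.21,0,0,0,0,0.005,0,0.21,0,0,0,0]' | python3 drive.py; echo '[0,0,0,0,0,0,0,0,0,0,0,0,0,0,0,0,0,0,0,0,0,0,0,0,0,0,0,0]' | python3 drive.py
```

```text
time: 3.15
tcp_pos: [0.5366, 0.367, 0.0064]
eef_rot: [-180.0, -0.1, 8.1]
wrist_force: [0.3, -0.4, -0.3]
opening: 0.376
grasp_force: 0.0
time: 3.65
tcp_pos: [0.5368, 0.3671, 0.0063]
eef_rot: [-180.0, -0.1, 8.1]
wrist_force: [-0.9, -0.5, 5.3]
opening: 0.24
grasp_force: 62.0
```

```bash
cat >> h.py <<'E'
HO=np.array([.5659,.0067,0]);HR=Ro.from_euler("z",3.1,degrees=True)
TIP=np.array([-.1553,0,-.0522])  # tip in tool frame
F=Ro.from_matrix(np.diag([-1,1,-1]).astype(float))
def work(x,y,z,pitch=30,dyaw=0):
    R=Ro.from_euler("z",273.1+dyaw,degrees=True)*Ro.from_euler("y",pitch,degrees=True)*F
    p=HO+HR.apply([x,y,z])-R.apply(TIP);return p,R
def tipnow():
    o=env.observe();R0=Ro.from_euler("xyz",o["eef_rot"],degrees=True)
    return np.round(HR.inv().apply(o["tcp_pos"]+R0.apply(TIP)-HO),4)
E
echo '[0,0,-0.05,0,0,0,0,0,0,-0.1,0,0,0,0,0,0,-0.1667,0,0,0,0,0,0,-0.2333,0,0,0,0,0,0,-0.3,0,0,0,0,0,0,-0.3,0,0,0,0]' | python3 drive.py
python3 - <<'E'
from h import *
o=env.observe();print(tipnow(),HO+HR.apply(tipnow()))
for a in([-.007,.14,.1,10],[-.007,.14,.1,30],[-.007,.14,.021,30]):
  p,R=work(*a);print(p,delta(p,R))
E
```

```text
time: 4.4
tcp_pos: [0.5382, 0.3679, 0.1891]
eef_rot: [-179.8, -0.4, 8.1]
wrist_force: [-0.5, 0.8, -1.7]
opening: 0.236
grasp_force: 61.4
[-0.1632  0.3485  0.2402] [0.38409235 0.34586437 0.2402    ]
[0.54257817 0.30788459 0.0755606 ] (array([-0.0049,  0.0603,  0.1133]), array([  7.6,   7.6, -84.8]))
[0.54265449 0.30647533 0.13244347] (array([-0.0046,  0.0616,  0.0564]), array([ 22.4,  23.8, -82.8]))
[0.54265449 0.30647533 0.05344347] (array([-0.0052,  0.0618,  0.1354]), array([ 22.4,  23.8, -82.8]))
```

Converted, 0.062 m is 0.1033, 0.06 m is 0.1, -81 degrees is -0.225.

```bash
echo '[0,0.0167,0,0.0083,0.0083,-0.0278,0,0,0.0333,0,0.0139,0.0167,-0.0556,0,0,0.05,0,0.0222,0.025,-0.0833,0,0,0.0667,0,0.0306,0.0333,-0.1111,0,0,0.0833,0,0.0361,0.0389,-0.1389,0,0,0.1,0,0.0444,0.0472,-0.1667,0,0,0.1033,0,0.0528,0.0556,-0.1944,0,-0.0083,0.1033,0,0.0611,0.0661,-0.225,0]' | python3 drive.py
python3 - <<'E'
from h import *
print(tipnow(),env.observe()["joint_positions"])
p,R=work(-.007,.14,.1);print(delta(p,R))
E
```

```text
time: 5.4
tcp_pos: [0.5382, 0.3035, 0.1826]
eef_rot: [-178.4, -28.9, 88.2]
wrist_force: [0.5, 0.0, -1.2]
opening: 0.237
grasp_force: 61.3
[-0.0238  0.1371  0.1534] [ 11.04851486  16.67873678 106.07356623  34.50171215  57.29436304
  -6.64246259]
(array([-0.0215,  0.0056,  0.0453]), array([ 0.8,  1.1, -4.3]))
```

Now verify the blade's true pose in the hand from both fixed cameras before inserting.

Converted, 0.045 m is 0.075, -0.0215 m is -0.0358, -4.3 degrees is -0.0119.

```bash
echo '[-0.0167,0.005,0.0333,0.0022,0.0031,-0.0119,0,-0.0358,0.0093,0.075,0.0022,0.0031,-0.0119,0,-0.0358,0.0093,0.075,0.0022,0.0031,-0.0119,0,-0.0358,0.0093,0.075,0.0022,0.0031,-0.0119,0]' | python3 drive.py
python3 - <<'E'
from h import *
a=env.snapshot("scene");b=env.snapshot("top")
cv2.imwrite("pics/s1.png",a);cv2.imwrite("pics/t1.png",b)
tp=HO+HR.apply(tipnow());print(tipnow(),env.observe()["eef_rot"])
def c(i,x,y,w,h): return cv2.resize(i[y:y+h,x:x+w],(400,300),interpolation=cv2.INTER_CUBIC)
cv2.imwrite("pics/m1.png",np.hstack([c(b,150,140,140,105),c(a,280,140,140,105)]))
print("pred",proj("top",tp),proj("scene",tp))
h=HR.apply([.0375,0,0])
for s in(1,-1):print(proj("top",tp+s*h),proj("scene",tp+s*h))
E
```

```text
time: 5.9
tcp_pos: [0.5437, 0.3072, 0.1347]
eef_rot: [180.0, -30.0, 92.9]
wrist_force: [-0.2, 0.0, -0.3]
opening: 0.242
grasp_force: 61.3
[-0.0054  0.1409  0.1038] [179.7966126  -29.98577965  92.97590301]
pred [219.83855987 187.2689418 ] [350.40485723 196.74982277]
[219.24720174 172.83017205] [358.17249131 205.31290653]
[220.43196907 201.75779098] [342.97996511 188.56457968]
```

View pics/m1.png

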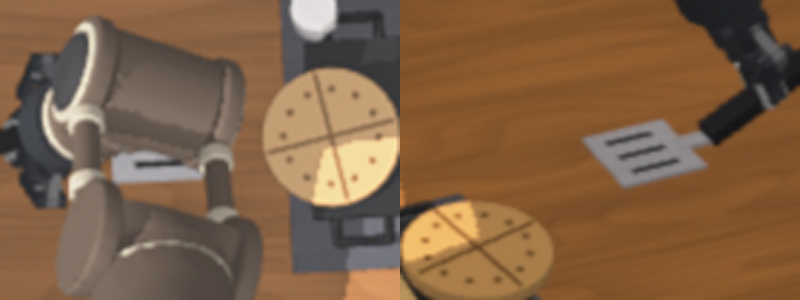

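Run:
```python
from h import *
for a in([-.007,.14,.021],[-.007,.053,.021]):
  print(delta(*work(*a)))
```

```text
(array([-0.0422, -0.0024,  0.0712]), array([ 0.3,  0. , -0.1]))
(array([-0.1175, -0.0021,  0.0278]), array([ 0.3,  0. , -0.1]))
```

Converted, -0.117 m is -0.195, -0.1 m is -0.1667.

```bash
echo '[-0.0333,-0.0033,0.0583,0,0,0,0,-0.07,-0.0033,0.1183,0,0,0,0,-0.07,-0.0033,0.1183,0,0,0,0,-0.1,-0.0033,0.1017,0,0,0,0,-0.1333,-0.0033,0.0817,0,0,0,0,-0.1667,-0.0033,0.0633,0,0,0,0,-0.195,-0.0033,0.0467,0,0,0,0,-0.195,-0.0033,0.0467,0,0,0,0]' | python3 drive.py
python3 - <<'E'
from h import *
a=env.snapshot("scene");cv2.imwrite("pics/s2.png",a)
print(tipnow(),env.observe()["eef_rot"])
P=[]
for th in(8,15,25,35,45,55,65,75,85,95,105,115):
  r=.099;t=np.radians(th);print(th,delta(*work(-.007,-.0475+r*np.cos(t),.034+r*np.sin(t)))[0])
E
```

```text
time: 7.0
tcp_pos: [0.5486, 0.2182, 0.0543]
eef_rot: [179.7, -30.0, 92.9]
wrist_force: [-0.0, 0.3, -0.7]
opening: 0.241
grasp_force: 61.3
[-0.0072  0.0525  0.0216] [179.74826946 -29.99204053  92.88853756]
8 [ 0.0114 -0.0005 -0.0237]
15 [ 0.0153 -0.0005 -0.0351]
25 [ 0.0183 -0.0004 -0.0521]
35 [ 0.0182 -0.0003 -0.0694]
45 [ 0.0152 -0.0001 -0.0864]
55 [ 0.0093 -0.     -0.1026]
65 [ 7.000e-04  1.000e-04 -1.176e-01]
75 [-0.0104  0.0002 -0.1308]
85 [-0.0236  0.0003 -0.1419]
95 [-0.0385  0.0004 -0.1505]
105 [-0.0548  0.0005 -0.1564]
115 [-0.0718  0.0006 -0.1594]
```

Converted, -0.0694 m is -0.1157, -0.061 m is -0.1017.

```bash
echo '[0.0133,0,-0.0217,0,0,0,0,0.019,0,-0.0395,0,0,0,0,0.0255,0,-0.0585,0,0,0,0,0.0283,0,-0.0725,0,0,0,0,0.0305,0,-0.0868,0,0,0,0,0.0307,0,-0.1017,0,0,0,0,0.0303,0,-0.1157,0,0,0,0,0.0303,0,-0.1157,0,0,0,0]' | python3 drive.py
python3 - <<'E'
from h import *
a=env.snapshot("scene");b=env.snapshot("top")
print(tipnow(),env.observe()["eef_rot"],env.observe()["wrist_force"])
def c(i,x,y,w,h): return cv2.resize(i[y:y+h,x:x+w],(400,300),interpolation=cv2.INTER_CUBIC)
cv2.imwrite("pics/m2.png",np.hstack([c(b,200,140,160,120),c(a,220,130,180,135)]))
for th in(35,45,55,65,75,85,95,105,115):
  r=.099;t=np.radians(th);print(th,delta(*work(-.007,-.0475+r*np.cos(t),.034+r*np.sin(t))))
E
```

```text
time: 8.05
tcp_pos: [0.5483, 0.2006, 0.1226]
eef_rot: [179.8, -30.0, 92.9]
wrist_force: [0.1, 0.8, -1.6]
opening: 0.237
grasp_force: 61.3
[-0.0085  0.0343  0.0895] [179.90107571 -29.97929264  92.9077784 ] [ 0.30307827  1.01181428 -1.81575195]
35 (array([ 0.0001,  0.0008, -0.0016]), array([ 0.2,  0. , -0.2]))
45 (array([-0.0029,  0.0009, -0.0186]), array([ 0.2,  0. , -0.2]))
55 (array([-0.0089,  0.001 , -0.0348]), array([ 0.2,  0. , -0.2]))
65 (array([-0.0175,  0.001 , -0.0497]), array([ 0.2,  0. , -0.2]))
75 (array([-0.0286,  0.0011, -0.0629]), array([ 0.2,  0. , -0.2]))
85 (array([-0.0418,  0.0012, -0.074 ]), array([ 0.2,  0. , -0.2]))
95 (array([-0.0568,  0.0013, -0.0826]), array([ 0.2,  0. , -0.2]))
105 (array([-0.073 ,  0.0013, -0.0885]), array([ 0.2,  0. , -0.2]))
115 (array([-0.09  ,  0.0014, -0.0915]), array([ 0.2,  0. , -0.2]))
```

View pics/m2.png

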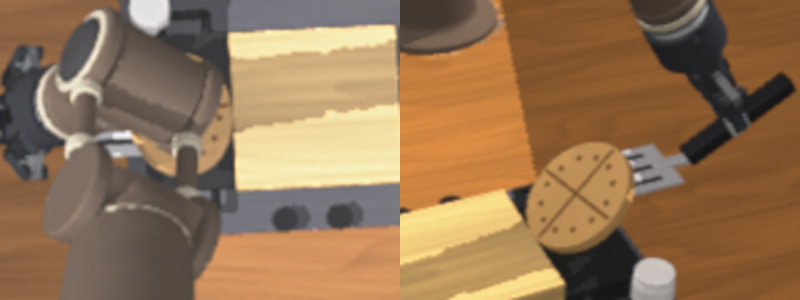

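Converted, -0.0629 m is -0.1048, -0.0565 m is -0.0942.

```bash
echo '[-0.0017,0.0017,-0.0167,0,0,0,0,-0.0048,0.0017,-0.031,0,0,0,0,-0.0092,0.0017,-0.045,0,0,0,0,-0.0148,0.0017,-0.058,0,0,0,0,-0.0217,0.0017,-0.0708,0,0,0,0,-0.0292,0.0017,-0.0828,0,0,0,0,-0.038,0.0017,-0.0942,0,0,0,0,-0.0477,0.0017,-0.1048,0,0,0,0]' | python3 drive.py
python3 - <<'E'
from h import *
a=env.snapshot("scene");b=env.snapshot("top")
print(tipnow(),env.observe()["eef_rot"],env.observe()["wrist_force"])
def c(i,x,y,w,h): return cv2.resize(i[y:y+h,x:x+w],(400,300),interpolation=cv2.INTER_CUBIC)
cv2.imwrite("pics/m3.png",np.hstack([c(b,200,140,160,120),c(a,220,130,180,135)]))
for th in(75,85,95,105,115,120):
  r=.099;t=np.radians(th);print(th,delta(*work(-.007,-.0475+r*np.cos(t),.034+r*np.sin(t))))
E
```

```text
time: 9.15
tcp_pos: [0.5514, 0.1443, 0.1622]
eef_rot: [179.9, -30.0, 92.9]
wrist_force: [-0.7, -0.4, -0.6]
opening: 0.24
grasp_force: 61.3
[-0.0073 -0.0228  0.1301] [179.82704994 -29.94543957  92.89318777] [ 0.11639837 -0.00382927 -1.6560232 ]
75 (array([ 0.0006, -0.0005,  0.0007]), array([ 0.3,  0.1, -0.2]))
85 (array([-0.0126, -0.0004, -0.0103]), array([ 0.3,  0.1, -0.2]))
95 (array([-0.0276, -0.0003, -0.019 ]), array([ 0.3,  0.1, -0.2]))
105 (array([-0.0438, -0.0002, -0.0248]), array([ 0.3,  0.1, -0.2]))
115 (array([-0.0608, -0.0001, -0.0278]), array([ 0.3,  0.1, -0.2]))
120 (array([-0.0694, -0.0001, -0.0282]), array([ 0.3,  0.1, -0.2]))
```

View pics/m3.png

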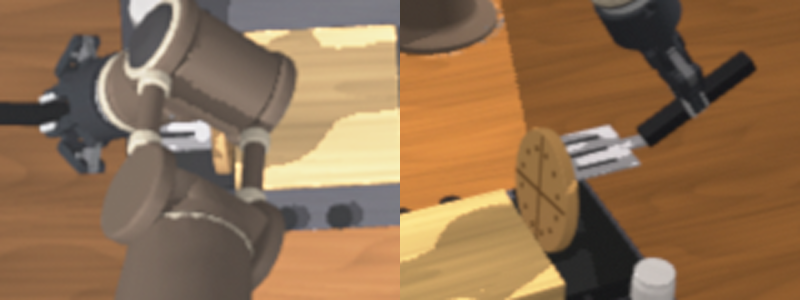

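Converted, -0.0608 m is -0.1013, -0.052 m is -0.0867.

```bash
echo '[-0.01,0,-0.0083,0,0,0,0,-0.021,0,-0.0172,0,0,0,0,-0.0333,0,-0.0245,0,0,0,0,-0.046,0,-0.0317,0,0,0,0,-0.0592,0,-0.0367,0,0,0,0,-0.073,0,-0.0413,0,0,0,0,-0.0867,0,-0.0442,0,0,0,0,-0.1013,0,-0.0463,0,0,0,0]' | python3 drive.py
python3 - <<'E'
from h import *
a=env.snapshot("scene");b=env.snapshot("top")
print(tipnow(),env.observe()["wrist_force"])
def c(i,x,y,w,h): return cv2.resize(i[y:y+h,x:x+w],(400,300),interpolation=cv2.INTER_CUBIC)
cv2.imwrite("pics/m4.png",np.hstack([c(b,200,140,160,120),c(a,190,130,180,135)]))
print(delta(*work(-.007,-.02,.19)),delta(*work(-.007,.15,.19)))
E
```

```text
time: 10.25
tcp_pos: [0.5547, 0.0779, 0.1555]
eef_rot: [179.9, -30.0, 92.9]
wrist_force: [0.3, -0.1, -0.8]
opening: 0.237
grasp_force: 61.3
[-0.0082 -0.0892  0.1229] [-0.83269284 -0.07604531 -1.92938852]
(array([ 0.0935,  0.0002, -0.0237]), array([ 0.2,  0. , -0.2])) (array([ 0.2408, -0.0006,  0.0612]), array([ 0.2,  0. , -0.2]))
```

View pics/m4.png

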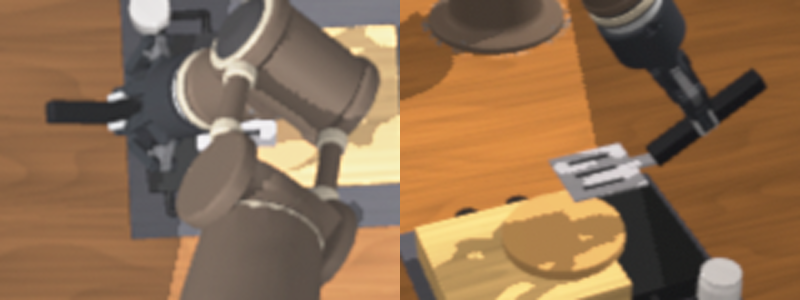

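Converted, 0.24 m is 0.4, 0.18 m is 0.3.

```bash
echo '[0.05,0,-0.0167,0,0,0,0,0.1333,0,-0.025,0,0,0,0,0.2167,0,0,0,0,0,0,0.3,0,0.0417,0,0,0,0,0.4,0,0.1,0,0,0,0,0.4,0,0.1,0,0,0,0]' | python3 drive.py
python3 - <<'E'
from h import *
R=Ro.from_euler("xyz",[180,0,8.1],degrees=True)
print(tipnow(),env.observe()["tcp_pos"],delta([.5368,.3671,.2],R))
E
```

```text
time: 11.1
tcp_pos: [0.5409, 0.3199, 0.2241]
eef_rot: [179.9, -30.0, 93.2]
wrist_force: [0.3, -0.6, -0.3]
opening: 0.239
grasp_force: 61.2
[-0.0077  0.1535  0.1915] [0.54091895 0.31991462 0.22408404] (array([ 0.0289, -0.0015,  0.0445]), array([-22.2, -24.3,  83. ]))
```

Converted, 0.0445 m is 0.0742, 0.04 m is 0.0667, 82 degrees is 0.2278.

```bash
echo '[0.0083,0,0,-0.0083,-0.0083,0.0278,0,0.0167,0,0,-0.0139,-0.0167,0.0556,0,0.025,0,0.0167,-0.0222,-0.025,0.0833,0,0.0333,0,0.0333,-0.0306,-0.0333,0.1111,0,0.0417,0,0.05,-0.0361,-0.0389,0.1389,0,0.0483,0,0.0667,-0.0444,-0.0472,0.1667,0,0.0483,-0.0017,0.0742,-0.0528,-0.0583,0.1972,0,0.0483,-0.0025,0.0742,-0.0617,-0.0675,0.2278,0]' | python3 drive.py; echo '[0,0,0,0,0,0.0056,0,0,0,0,0,0,0.0056,0]' | python3 drive.py
python3 - <<'E'
from h import *
R=Ro.from_euler("xyz",[180,0,8.1],degrees=True)
print(env.observe()["joint_positions"],delta([.5368,.3671,.05],R),delta([.5368,.3671,.0065],R))
E
```

```text
time: 12.1
tcp_pos: [0.5384, 0.3626, 0.1989]
eef_rot: [-179.6, -0.9, 11.0]
wrist_force: [-0.2, -0.2, -2.6]
opening: 0.242
grasp_force: 61.3
time: 12.35
tcp_pos: [0.5387, 0.3624, 0.1992]
eef_rot: [-179.4, -1.0, 9.4]
wrist_force: [-0.1, -0.9, -1.5]
opening: 0.241
grasp_force: 61.3
[ 29.97175963  21.29054243  92.63840462   0.26686029  64.91683014
 110.41653585] (array([-0.0037, -0.0033,  0.1492]), array([-0.6, -1. ,  1.3])) (array([-0.0045, -0.0028,  0.1927]), array([-0.6, -1. ,  1.3]))
```

Converted, 0.18 m is 0.3, 0.17 m is 0.2833, 1.3 degrees is 0.0036.

```bash
echo '[-0.0017,-0.0017,0.0667,-0.0017,-0.0028,0.0036,0,-0.005,-0.005,0.1333,-0.0017,-0.0028,0.0036,0,-0.0062,-0.005,0.2,-0.0017,-0.0028,0.0036,0,-0.0067,-0.005,0.25,-0.0017,-0.0028,0.0036,0,-0.0072,-0.005,0.2833,-0.0017,-0.0028,0.0036,0,-0.0075,-0.005,0.3,-0.0017,-0.0028,0.0036,0,-0.0075,-0.005,0.3,-0.0017,-0.0028,0.0036,0]' | python3 drive.py
python3 - <<'E'
from h import *
R=Ro.from_euler("xyz",[180,0,8.1],degrees=True)
print(delta([.5368,.3671,.0065],R))
E
```

```text
time: 13.22
tcp_pos: [0.5368, 0.3677, 0.0196]
eef_rot: [-180.0, -0.0, 8.1]
wrist_force: [0.0, 0.3, -1.3]
opening: 0.242
grasp_force: 61.3
(array([-0.0001,  0.0006,  0.0131]), array([-0., -0., -0.]))
```

Converted, 0.013 m is 0.0217, 0.011 m is 0.0183.

```bash
echo '[0,0,0.0083,0,0,0,0,0,0,0.015,0,0,0,0,0,0,0.0183,0,0,0,0,0,0,0.0217,0,0,0,0,0,0,0.0217,0,0,0,0]' | python3 drive.py; echo '[0,0,0,0,0,0,0.35,0,0,0,0,0,0,0.5,0,0,0,0,0,0,0.7,0,0,0,0,0,0,1,0,0,0,0,0,0,1,0,0,0,0,0,0,1]' | python3 drive.py
```

```text
time: 13.85
tcp_pos: [0.5366, 0.3679, 0.0065]
eef_rot: [-180.0, -0.0, 8.1]
wrist_force: [0.5, 0.0, -1.1]
opening: 0.237
grasp_force: 61.3
time: 14.6
tcp_pos: [0.5368, 0.3679, 0.0066]
eef_rot: [-180.0, -0.0, 8.1]
wrist_force: [0.5, 0.1, 0.1]
opening: 0.998
grasp_force: 0.0
```

Converted, -0.23 m is -0.3833, -0.18 m is -0.3.

```bash
echo '[0,0,-0.05,0,0,0,1,0,0,-0.1333,0,0,0,1,0,0,-0.2167,0,0,0,1,0,0,-0.3,0,0,0,1,-0.0833,0,-0.3833,0,0,0,1,-0.1667,0,-0.3833,0,0,0,1,-0.2,0,-0.3833,0,0,0,1,-0.2,0,-0.3833,0,0,0,1]' | python3 drive.py
python3 - <<'E'
from h import *
a=env.snapshot("scene");b=env.snapshot("top")
def c(i,x,y,w,h): return cv2.resize(i[y:y+h,x:x+w],(400,300),interpolation=cv2.INTER_CUBIC)
cv2.imwrite("pics/m5.png",np.vstack([np.hstack([c(b,235,125,140,105),c(a,180,190,180,135)]),np.hstack([c(b,90,160,132,99),c(a,350,140,120,90)])]))
E
```

```text
time: 15.6
tcp_pos: [0.4167, 0.3508, 0.2369]
eef_rot: [-180.0, -0.0, 8.2]
wrist_force: [0.2, 0.3, -0.8]
opening: 1.004
grasp_force: 0.0
```

View pics/m5.png

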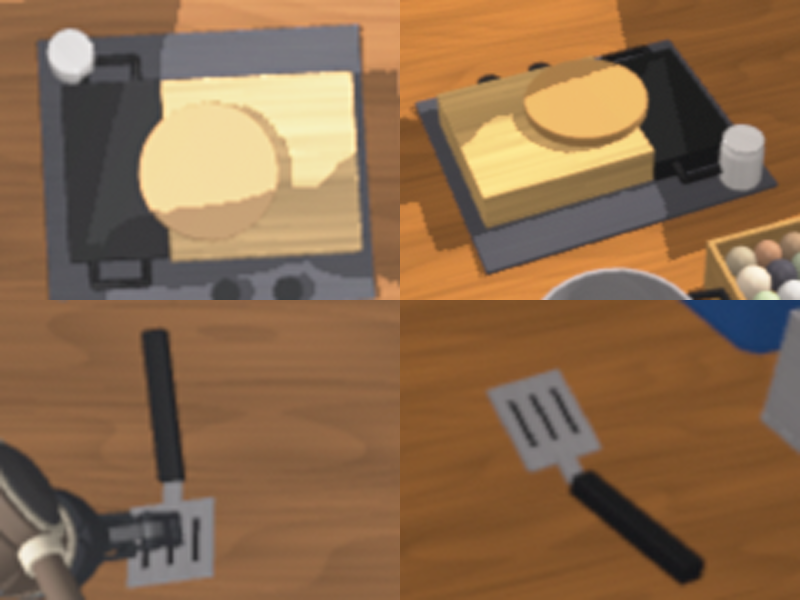

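```bash
python3 -c "
from plant import env
print(env.sign_off())"
```

```text
the job is handed in; nothing more can be done
None
```

The oatcake now lies flat on the wooden board, scored face down, its left edge overhanging the griddle by about 22 mm; the spatula is back where it lay, the tin is undisturbed and the arm never went near the salt jar or pepper mill, and the job was handed in at about 16 s.

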